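# Fill the heel box for an adult pair range

## Task

Gather the four full-size wooden heels from the bench into the green heel box: stand each one upright and flat on the black outline of its own shape, turned to match that outline. Leave the two child-size heels standing where they are on the bench.

Things in the scene. Friction and masses are not known exactly. Their poses are not given: they have to be found in the camera images.
- heel_block: Full-size block heel: rectangular, 50 mm long (x) by 40 mm wide (y), 50 mm tall, flat top with three nail holes. Pale wood, 6 mm black tread below; upright, loose, 55-115 g. Origin: centre of underside, z up. Start yaw within 0.8 rad of 0; neighbours up to 50 mm tall about 10 cm off.
- heel_dee: Full-size D-shaped heel, 60 mm long (x) by 50 mm wide (y), 50 mm tall: flat edge at x = -30 mm, straight sides as far as x = +5 mm, then the half-round end. Pale wood, 6 mm black tread below; upright, loose, 55-115 g. Origin: centre of underside, z up. Start yaw within 0.8 rad of 0; neighbours up to 50 mm tall about 10 cm off.
- heel_round: Full-size round heel: upright cylinder, diameter 48 mm, 50 mm tall. Pale wood, 6 mm black tread below; upright, loose, 55-115 g. Origin: centre of underside, z up. Start yaw within 0.8 rad of 0; neighbours up to 50 mm tall about 10 cm off.
- heel_wedge: Full-size wedge heel: 74 mm long (x) by 42 mm wide (y), upright parallel sides, top sloping from 46 mm high at the -x end to 20 mm at the +x end (about 33 mm over the origin). Pale wood, 6 mm black tread below; upright, loose, 55-115 g. Origin: centre of underside, z up. Start yaw within 0.8 rad of 0; neighbours up to 50 mm tall about 10 cm off.
- bay_block: Bay with a black rectangular outline 54 x 44 mm on its floor, long side along x: the place of the block heel. White, 94 mm square, inside 88 mm, walls 14 mm high, floor 3 mm thick; one of four set two by two, any order, in the fixed green heel box (206 mm square, rim 20 mm above the bench). Origin: centre of its underside, 6 mm above the bench, z up. Yaw within 0.3 rad.
- bay_dee: Bay with a black D outline 64 x 54 mm on its floor, flat edge to -x, round end to +x: the place of the D-shaped heel. White, 94 mm square, inside 88 mm, walls 14 mm high, floor 3 mm thick; one of four set two by two, any order, in the fixed green heel box (206 mm square, rim 20 mm above the bench). Origin: centre of its underside, 6 mm above the bench, z up. Yaw within 0.3 rad.
- bay_round: Bay with a black round outline, diameter 52 mm on its floor: the place of the round heel. White, 94 mm square, inside 88 mm, walls 14 mm high, floor 3 mm thick; one of four set two by two, any order, in the fixed green heel box (206 mm square, rim 20 mm above the bench). Origin: centre of its underside, 6 mm above the bench, z up. Yaw within 0.3 rad.
- bay_wedge: Bay with a black long rectangular outline 78 x 46 mm on its floor, long side along x: the place of the wedge heel. White, 94 mm square, inside 88 mm, walls 14 mm high, floor 3 mm thick; one of four set two by two, any order, in the fixed green heel box (206 mm square, rim 20 mm above the bench). Origin: centre of its underside, 6 mm above the bench, z up. Yaw within 0.3 rad.
- small_dee: Child-size D-shaped heel, 37 x 31 mm, 31 mm tall, same wood and tread, loose, about 30 g; does not belong in the box. Origin: centre of the underside, z up.
- small_block: Child-size rectangular heel, 31 x 25 mm, 31 mm tall, same wood and tread, loose, about 30 g; does not belong in the box. Origin: centre of the underside, z up.
Not all that is in view belongs to the job. Leave any turquoise or yellow look-alike of the small_block alone.

How it is judged:
At the end, for the whole second after the job is handed in: Each full-size heel stands still and flat on the floor of the compartment with its outline, centre within 15 mm of it; block, D and wedge turned within 0.35 rad of the outline (either way round). Both child-size heels still stand within 30 mm of where they were (horizontal distance between heel_block and bay_block below 0.015 m and z of heel_block in the frame of bay_block between -0.002 and 0.008 m and angle between each of heel_block, heel_dee, heel_round, heel_wedge's own z axis and vertical below 0.12 rad and linear speed of each of heel_block, heel_dee, heel_round, heel_wedge below 0.02 m/s and angle between the x axis of heel_block and the x axis of bay_block, either way round below 0.35 rad and horizontal distance between heel_dee and bay_dee below 0.015 m and z of heel_dee in the frame of bay_dee between -0.002 and 0.008 m and angle between the x axis of heel_dee and the x axis of bay_dee, either way round below 0.35 rad and horizontal distance between heel_round and bay_round below 0.015 m and z of heel_round in the frame of bay_round between -0.002 and 0.008 m and horizontal distance between heel_wedge and bay_wedge below 0.015 m and z of heel_wedge in the frame of bay_wedge between -0.002 and 0.008 m and angle between the x axis of heel_wedge and the x axis of bay_wedge, either way round below 0.35 rad and distance of each of small_dee, small_block from where it was at the start of the episode below 0.03 m and angle between each of small_dee, small_block's own z axis and vertical below 0.2 rad); the robot touches nothing.
It fails at once if the child-size D-shaped heel is carried off, knocked more than 30 mm or tipped over (distance of small_dee from where it was at the start of the episode above 0.03 m or angle between small_dee's own z axis and vertical above 0.8 rad).
It fails at once if the child-size rectangular heel is carried off, knocked more than 30 mm or tipped over (distance of small_block from where it was at the start of the episode above 0.03 m or angle between small_block's own z axis and vertical above 0.8 rad).
It also fails if it takes over 112 s, if anything falls off the work surface, if the arm or the gripper's body presses on something with over 40 N, if the wrist force passes 120 N, or if a joint passes its speed limit or range.

## Robot

A 7-joint arm with a two-finger parallel gripper is mounted at the origin on the work surface. World frame = base frame: x ahead of the robot, y to its left, z up, the work surface at z = 0. Lengths are in m, angles in rad, forces in N, time in s.
With the tool pointing down it reaches from about 0.4 to 0.875 m from the base axis. Payload 19.3 kg.
Tool frame: the origin (TCP) lies at the very end of the fingers, on their centre line; the grasp point (between the pads) lies 19 mm behind it; z points along the fingers, x is the direction in which the jaws open and shut, and the axes are right-handed (so a half turn about z gives the same grasp; the last joint's range is limited). The gripper opens to 85 mm and grips with 20 to 120 N. Pads are 22 mm wide; open, the fingers measure 114 mm over their backs; the gripper's body (76 mm by 85 mm) begins 54 mm behind the grasp point. The pads swing forward as they close: fully open they stand 13 mm farther back than shut.
Start: joints at [-1.31, 0.521, -0.036, 1.599, 0.021, 1.021, -0.113], TCP at [0.203, 0.591, 0.231] pointing down, gripper open.
Joint ranges: [-2.91, 2.91], [-0.3, 2.13], [-1.5, 1.42], [0.17, 2.43], [-1.26, 4.41], [0.16, 1.93], [-2.52, 2.52]. Speed limits (rad/s): [1.89, 1.89, 2.39, 2.39, 3.01, 3.01, 3.01].

## Interface

Orientations are given as [roll, pitch, yaw] about the fixed x, y, z axes, in that order (R = Rz(yaw) Ry(pitch) Rx(roll)).
In Python, from workcell import observe, eyes, job_done gives the robot as it stands. The module is installed in compiled form; this text tells all that it offers.
- The arm moves only by the shell command python3 -m pendant 'ROWS' [FORCE]. ROWS is JSON, a list of rows, each an object of numbers: "dx", "dy", "dz": the shift along the tool's x, y, z in mm; "ax", "ay", "az": the turn, a rotation vector about the tool's x, y, z in degrees; "claw": the finger opening in mm, from 0 to 85.4. A call has 1 to 10 rows; each row is the pose to reach, as a shift and turn from the pose commanded when the call began, along the tool's axes at that moment; what a row does not reach only later rows make up. A row lasts 1/12 s, in which the tool goes at most 41.7 mm and 7.16 degrees, less where a joint would pass 70% of its speed; a pose out of reach is approached as far as the arm can. A call with a gripper value outside its range is refused whole. The fingers move at their own pace and stop on an object; FORCE is the grip in N (left out, the last holds). Time passes only in rows, so rows that repeat a pose let the fingers close. It gives the time, the measured TCP pose, the force and the opening at its end, in the units of the state.
- observe(): the state, without advancing time (a new reading comes with each control period).
- eyes.grab_frame(name): name is "side" or "top"; returns a dict with "image" (384x512x3 uint8, blue, green, red), "fovy" (degrees; the focal length in pixels is half the picture's height over the tangent of half this angle, whatever the lens; pixels are square), "cx", "cy" (the principal point, pixels), "view" (4x4, takes a point from world to camera coordinates). Camera axes: x right, y up, looking along -z (the intrinsics and any distortion apply to the point x, -y, -z); pixel columns grow to the right and rows downward; lengths in m; the calibration is good to about 2 mm. A picture is of the moment at which its call begins. There is no depth.
- job_done(): hands the job in, once; it reports no verdict.
The state is a dict: "clock": time; "qpos": joint angles; "qd": joint speeds; "joint_efforts": joint torques, N m; "position": TCP position; "tool_rot": TCP orientation; "force": force on the tool from outside, world axes, zero at the start; "moment": the same for the moment, N m; "grip_width": finger opening in m.
Only numpy, scipy, OpenCV 4.12 (cv2) and the standard library are available. Lean on these libraries where they do the work, as an engineer would, in place of code of your own. Each camera call takes 0.05 s, during which the arm holds its last target.

## Working session

There is one attempt and no reset: what is moved stays moved. The work goes in short steps, Python scripts to look and compute and a shell command to move; the robot and the scene stay as the last step left them, time stands still between calls to the robot, and variables do not carry over. Pictures are saved under pics/ and viewed, and the job is handed in when it is done.

```bash
mkdir -p pics; python3 - <<'E'
from workcell import observe, eyes
import cv2
print(observe())
for n in("top","side"):
    f=eyes.grab_frame(n); cv2.imwrite(f"pics/{n}0.png",f["image"]); print(n,{k:v for k,v in f.items() if k!="image"})
E
```

```text
{'clock': 0.0, 'qpos': array([-1.31021112,  0.52202447, -0.03634357,  1.59996696,  0.02120612,
        1.02108278, -0.1128005 ]), 'qd': array([-0.00053786,  0.00037217,  0.00091071, -0.00182277, -0.00062898,
       -0.0014826 , -0.0001921 ]), 'joint_efforts': array([-5.30194829e-04, -9.27096605e+01,  1.97988577e+00, -3.69933951e+01,
        1.78593665e-02,  8.04752985e-03, -4.50923028e-05]), 'position': array([0.20291473, 0.59081165, 0.23073373]), 'tool_rot': array([3.14151888e+00, 1.09388170e-03, 1.24001707e+00]), 'force': array([ 0.17102585, -0.08663793, -0.03273257]), 'moment': array([-0.0014932 ,  0.02198559, -0.00714031]), 'grip_width': 0.08560307835762317}
top {'fovy': 51.319860619288704, 'cx': 259.6202881376114, 'cy': 197.9280083853302, 'view': array([[-0.02788066, -0.99960346,  0.00394785, -0.01407928],
       [ 0.98396895, -0.02674821,  0.17632255, -0.57354764],
       [-0.17614703,  0.00880055,  0.98432453, -0.89171823],
       [ 0.        ,  0.        ,  0.        ,  1.        ]])}
side {'fovy': 45.905019875196345, 'cx': 259.77088935400343, 'cy': 201.3148316431523, 'view': array([[ 0.83439615, -0.55109988, -0.00848425, -0.49292125],
       [ 0.33835627,  0.50001769,  0.79718088, -0.20509367],
       [-0.43508401, -0.66803536,  0.60368093, -0.84247752],
       [ 0.        ,  0.        ,  0.        ,  1.        ]])}
```

View pics/top0.png

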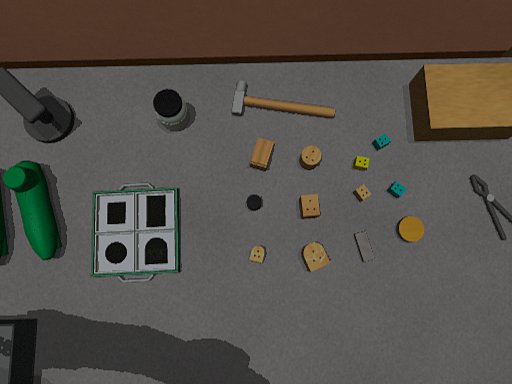

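View pics/side0.png

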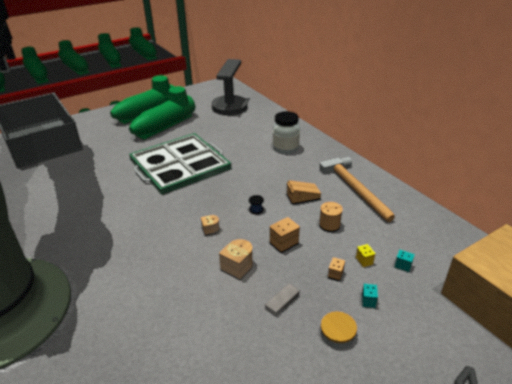

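The top view shows the wedge at (262,153), round (311,156), block (310,206) and dee (315,255). The child dee is at (258,254) and the child block at (363,193), with yellow and turquoise look-alikes nearby at (362,162), (382,141) and (398,189). The box has the block bay at (116,213), wedge (156,211), round (116,252) and dee (156,250). I'll confirm this in an enlarged crop.

```bash
python3 - <<'E'
import cv2
t=cv2.imread("pics/top0.png");s=cv2.imread("pics/side0.png")
cv2.imwrite("pics/c1.png",cv2.resize(t[125:285,235:420],None,fx=4,fy=3.7*4/3.7*0.93,interpolation=cv2.INTER_CUBIC)[:600,:800])
cv2.imwrite("pics/c2.png",cv2.resize(t[180:285,85:190],None,fx=5,fy=5,interpolation=cv2.INTER_CUBIC))
E
```

```text
(no output)
```

View pics/c1.png

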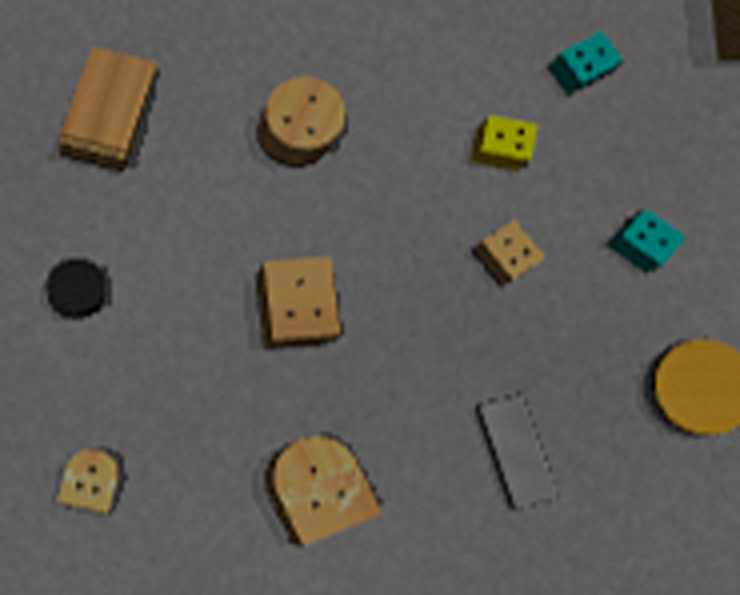

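View pics/c2.png

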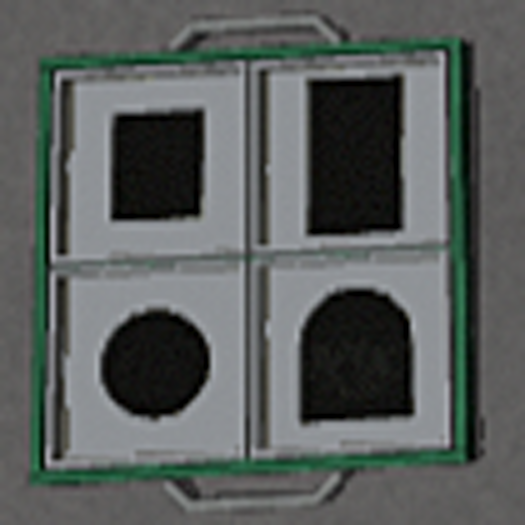

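The crops confirm the four full-size heels, the two child-size ones and the four bays. Next I'll measure them.

```bash
cat >h.py <<'E'
import numpy as np,cv2
from workcell import observe,eyes
def ray(f,pts,z):
    H=f["image"].shape[0];F=H/2/np.tan(np.radians(f["fovy"])/2)
    p=np.atleast_2d(np.asarray(pts,float));V=f["view"];R=V[:3,:3];c=-R.T@V[:3,3]
    d=np.c_[(p[:,0]-f["cx"])/F,-(p[:,1]-f["cy"])/F,-np.ones(len(p))]@R
    t=(z-c[2])/d[:,2];return (c+d*t[:,None])
def proj(f,P):
    H=f["image"].shape[0];F=H/2/np.tan(np.radians(f["fovy"])/2)
    q=np.atleast_2d(P)@f["view"][:3,:3].T+f["view"][:3,3]
    return np.c_[f["cx"]+F*q[:,0]/-q[:,2],f["cy"]-F*q[:,1]/-q[:,2]]
def comps(m,lo):
    cs,_=cv2.findContours(m.astype(np.uint8),cv2.RETR_EXTERNAL,cv2.CHAIN_APPROX_NONE)
    return [c[:,0] for c in cs if cv2.contourArea(c)>lo]
def rect(w):
    (cx,cy),(a,b),ang=cv2.minAreaRect((w[:,:2]*1000).astype(np.float32))
    if a<b:a,b=b,a;ang+=90
    return round(cx,1),round(cy,1),round(a,1),round(b,1),round((ang+90)%180-90,1)
E
python3 - <<'E'
from h import *
S=4
for n in("top","side"):
    f=eyes.grab_frame(n);im=f["image"]
    big=cv2.resize(im,None,fx=S,fy=S,interpolation=cv2.INTER_CUBIC)
    hsv=cv2.cvtColor(big,cv2.COLOR_BGR2HSV)
    u=lambda c:(c+.5)/S-.5
    wood=(hsv[...,0]>5)&(hsv[...,0]<22)&(hsv[...,1]>70)
    for thr in (((0,110) if n=="top" else (0,))):
      print(n,thr)
      for c in comps(wood&(hsv[...,2]>thr),1000):
        p=u(c);m=p.mean(0)
        if not(190<m[0]<400 and 130<m[1]<300):continue
        z=.05 if thr else .0
        print(m.round(),"z",z,rect(ray(f,p,z)), "z.031",rect(ray(f,p,.031))[:4])
    if n=="top":
      dark=hsv[...,2]<60
      for c in comps(dark,2500):
        p=u(c);m=p.mean(0)
        if 90<m[0]<180 and 190<m[1]<275 and len(c)<700: print("bay",m.round(),rect(ray(f,p,.009)))
    if n=="side":
      for c in comps(hsv[...,2]<60,300):
        p=u(c);m=p.mean(0)
        if 130<m[0]<230 and 130<m[1]<190: print("bay",m.round(),rect(ray(f,p,.009)))
E
```

```text
top 0
[257. 255.] z 0.0 (445.8, -20.3, 39.9, 33.6, -15.0) z.031 (444.6, -20.3, 38.7, 32.5)
[315. 255.] z 0.0 (437.2, -158.5, 64.5, 59.2, 22.1) z.031 (436.2, -154.1, 62.5, 57.4)
[309. 206.] z 0.0 (559.2, -152.9, 58.9, 49.0, 3.2) z.031 (554.4, -148.7, 57.0, 47.5)
[362. 192.] z 0.0 (588.8, -285.6, 35.4, 33.2, -56.6) z.031 (583.1, -277.3, 34.3, 32.1)
[310. 157.] z 0.0 (684.3, -160.1, 64.5, 51.8, -35.5) z.031 (675.5, -155.7, 62.5, 50.1)
[261. 154.] z 0.0 (696.6, -37.6, 81.1, 46.6, -18.4) z.031 (687.4, -37.1, 78.6, 45.1)
top 110
[257. 255.] z 0.05 (443.6, -20.0, 36.6, 30.5, -15.9) z.031 (444.3, -20.0, 37.4, 31.1)
[315. 255.] z 0.05 (436.2, -153.1, 61.3, 50.2, 22.8) z.031 (436.8, -155.8, 62.6, 51.2)
[310. 204.] z 0.05 (554.2, -148.0, 50.5, 40.4, 2.6) z.031 (557.2, -150.6, 51.6, 41.2)
[363. 192.] z 0.05 (581.9, -275.6, 31.5, 25.0, 33.0) z.031 (585.5, -280.8, 32.2, 25.5)
[311. 155.] z 0.05 (676.1, -156.6, 48.1, 46.4, -2.7) z.031 (681.6, -159.4, 49.1, 47.4)
[261. 153.] z 0.05 (686.3, -37.3, 68.8, 41.8, -19.5) z.031 (692.0, -37.6, 70.2, 42.7)
bay [116. 252.] (457.2, 319.6, 50.2, 50.0, 45.3)
bay
[... 292 characters left out ...]
 (430.1, -154.5, 111.8, 67.3)
[284. 234.] z 0.0 (575.6, -121.8, 89.6, 86.6, 3.6) z.031 (554.2, -150.1, 85.5, 82.6)
[210. 224.] z 0.0 (455.3, -0.4, 67.4, 41.2, 70.3) z.031 (439.5, -34.4, 64.3, 39.3)
[330. 216.] z 0.0 (701.3, -129.5, 112.2, 53.1, 42.8) z.031 (674.0, -157.5, 107.0, 50.6)
[302. 191.] z 0.0 (710.6, -11.1, 98.4, 84.0, 70.0) z.031 (682.9, -44.5, 93.8, 80.1)
[363. 192.] z 0.0 (833.5, -96.6, 262.9, 37.2, 79.7) z.031 (800.1, -126.1, 250.7, 35.5)
bay [170. 175.] (459.8, 223.2, 56.2, 44.6, 0.7)
bay [190. 180.] (501.0, 172.1, 214.6, 70.9, -12.9)
bay [203. 163.] (557.7, 226.5, 68.4, 35.3, 1.9)
bay [155. 159.] (457.9, 319.5, 42.3, 39.7, 15.4)
bay [187. 148.] (554.3, 323.0, 45.6, 32.1, 1.1)
```

```bash
cat >>h.py <<'E'
def to(x,y,z,yaw):
    """target mm, deg of tool -> row numbers from the current pose (tool down)"""
    s=observe();p=s["position"]*1000;r,pi_,w=s["tool_rot"]
    from scipy.spatial.transform import Rotation as Ro
    R=Ro.from_euler("xyz",s["tool_rot"])
    T=Ro.from_euler("xyz",[np.pi,0,np.radians(yaw)])
    d=R.inv().apply(np.array([x,y,z])-p);a=np.degrees((R.inv()*T).as_rotvec())
    print("t",round(s["clock"],2),"pos",p.round(1),"yaw",round(np.degrees(w),1),"tilt",round(np.degrees(r),1),round(np.degrees(pi_),1),"w",round(s["grip_width"]*1000,1),"F",s["force"].round(1))
    print("dxyz",d.round(1),"a",a.round(1))
def loc(cx,cy,yaw,lx):
    a=np.radians(yaw);return cx+lx*np.cos(a),cy+lx*np.sin(a)
E
python3 -c "
from h import *
x,y=loc(691.8,-37.8,-18,-8);print(x,y);to(x,y,120,72)
im=cv2.imread('pics/side0.png');cv2.imwrite('pics/c3.png',cv2.resize(im[165:290,190:390],None,fx=4,fy=4,interpolation=cv2.INTER_CUBIC))"
```

```text
684.1915478696387 -35.32786404500042
t 0.2 pos [203.  590.9 230.9] yaw 71.0 tilt 180.0 0.0 w 85.0 F [-0.4 -0.9 -0.5]
dxyz [-435.9  658.6  111.3] a [ 0.  0. -1.]
```

View pics/c3.png

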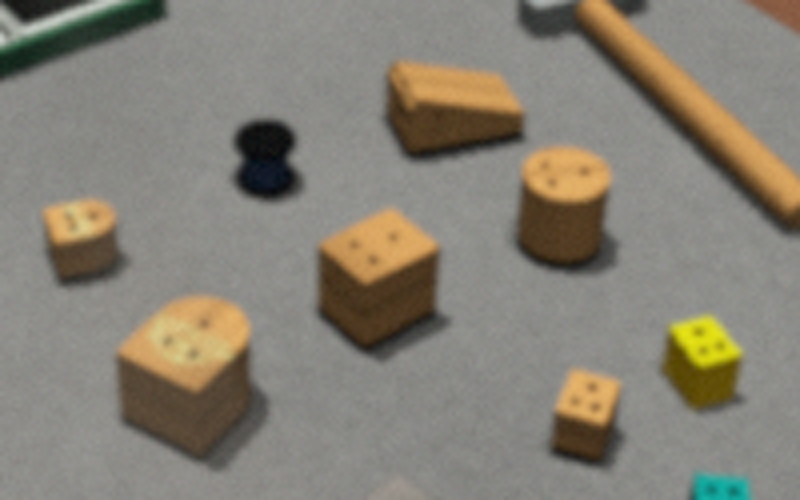

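The side crop shows the wedge's tall end on the left, towards the robot, and its thin end away (crop (400,90) to (520,120)). The measured sizes match as well. I'll start with the wedge.

```bash
python3 -m pendant '[{"dx":-220,"dy":330,"dz":20,"claw":66},{"dx":-220,"dy":330,"dz":20,"claw":66},{"dx":-220,"dy":330,"dz":20,"claw":66},{"dx":-220,"dy":330,"dz":20,"claw":66},{"dx":-220,"dy":330,"dz":20,"claw":66},{"dx":-436,"dy":659,"dz":111,"az":-1,"claw":66},{"dx":-436,"dy":659,"dz":111,"az":-1,"claw":66},{"dx":-436,"dy":659,"dz":111,"az":-1,"claw":66},{"dx":-436,"dy":659,"dz":111,"az":-1,"claw":66},{"dx":-436,"dy":659,"dz":111,"az":-1,"claw":66}]' 40; python3 -c "
from h import *
to(684.2,-35.3,120,72)"
```

```text
t 0.2 pos [203.  590.9 230.9] yaw 71.0 tilt 180.0 0.0 w 85.0 F [-0.4 -0.9 -0.5]
dxyz [-435.9  658.6  111.3] a [ 0.  0. -1.]schema error: expected keys dx, dy, dz, ax, ay, az, claw
```

```bash
python3 -m pendant '[{"dx":-220,"dy":330,"dz":20,"ax":0,"ay":0,"az":0,"claw":66},{"dx":-220,"dy":330,"dz":20,"ax":0,"ay":0,"az":0,"claw":66},{"dx":-220,"dy":330,"dz":20,"ax":0,"ay":0,"az":0,"claw":66},{"dx":-220,"dy":330,"dz":20,"ax":0,"ay":0,"az":0,"claw":66},{"dx":-220,"dy":330,"dz":20,"ax":0,"ay":0,"az":0,"claw":66},{"dx":-436,"dy":659,"dz":111,"ax":0,"ay":0,"az":-1,"claw":66},{"dx":-436,"dy":659,"dz":111,"ax":0,"ay":0,"az":-1,"claw":66},{"dx":-436,"dy":659,"dz":111,"ax":0,"ay":0,"az":-1,"claw":66},{"dx":-436,"dy":659,"dz":111,"ax":0,"ay":0,"az":-1,"claw":66},{"dx":-436,"dy":659,"dz":111,"ax":0,"ay":0,"az":-1,"claw":66}]' 40; python3 -c "
from h import *
to(684.2,-35.3,120,72)"
```

```text
clock: 1.03
position: [0.4555, 0.2613, 0.1852]
tool_rot: [3.141, -0.0, 1.258]
force: [2.1, 1.4, 0.2]
grip_width: 0.066
t 1.03 pos [455.5 261.3 185.2] yaw 72.1 tilt 180.0 -0.0 w 66.0 F [2.1 1.4 0.2]
dxyz [-211.7  309.    65.2] a [ 0.  -0.   0.1]
```

```bash
python3 -m pendant '[{"dx":-211,"dy":309,"dz":60,"ax":0,"ay":0,"az":0,"claw":66},{"dx":-211,"dy":309,"dz":60,"ax":0,"ay":0,"az":0,"claw":66},{"dx":-211,"dy":309,"dz":60,"ax":0,"ay":0,"az":0,"claw":66},{"dx":-211,"dy":309,"dz":60,"ax":0,"ay":0,"az":0,"claw":66},{"dx":-211,"dy":309,"dz":60,"ax":0,"ay":0,"az":0,"claw":66},{"dx":-211,"dy":309,"dz":60,"ax":0,"ay":0,"az":0,"claw":66},{"dx":-211,"dy":309,"dz":60,"ax":0,"ay":0,"az":0,"claw":66},{"dx":-211,"dy":309,"dz":60,"ax":0,"ay":0,"az":0,"claw":66},{"dx":-211,"dy":309,"dz":60,"ax":0,"ay":0,"az":0,"claw":66},{"dx":-211,"dy":309,"dz":60,"ax":0,"ay":0,"az":0,"claw":66}]' 40; python3 -c "
from h import *
to(684.2,-35.3,120,72)
f=eyes.grab_frame('side');cv2.imwrite('pics/s1.png',f['image'])
to(684.2,-35.3,5,72)"
```

```text
clock: 1.87
position: [0.6855, -0.0409, 0.1237]
tool_rot: [3.141, 0.004, 1.251]
force: [0.7, -1.1, -0.1]
grip_width: 0.0658
t 1.87 pos [685.5 -40.9 123.7] yaw 71.7 tilt 179.9 0.2 w 65.8 F [ 0.7 -1.1 -0.1]
dxyz [ 4.9 -3.1  3.7] a [ 0.1  0.2 -0.3]
t 1.92 pos [684.5 -38.3 123.8] yaw 71.7 tilt -180.0 0.1 w 65.8 F [-0.2 -0.8 -1.1]
dxyz [  3.   -1.2 118.8] a [-0.   0.1 -0.3]
```

View pics/s1.png

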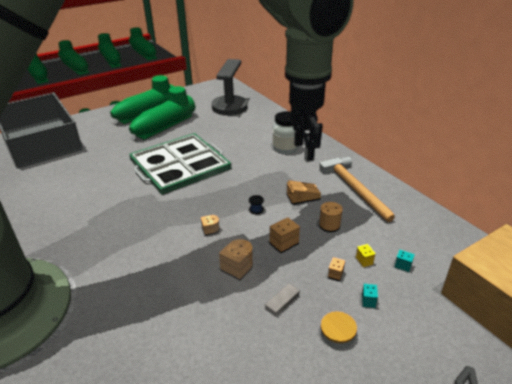

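The gripper is over the wedge at (303,190) with the view clear, so I'll go down and close.

```bash
python3 -m pendant '[{"dx":3,"dy":-1,"dz":30,"ax":0,"ay":0,"az":0,"claw":66},{"dx":3,"dy":-1,"dz":60,"ax":0,"ay":0,"az":0,"claw":66},{"dx":3,"dy":-1,"dz":85,"ax":0,"ay":0,"az":0,"claw":66},{"dx":3,"dy":-1,"dz":105,"ax":0,"ay":0,"az":0,"claw":66},{"dx":3,"dy":-1,"dz":115,"ax":0,"ay":0,"az":0,"claw":66},{"dx":3,"dy":-1,"dz":119,"ax":0,"ay":0,"az":0,"claw":66},{"dx":3,"dy":-1,"dz":119,"ax":0,"ay":0,"az":0,"claw":66},{"dx":3,"dy":-1,"dz":119,"ax":0,"ay":0,"az":0,"claw":30},{"dx":3,"dy":-1,"dz":119,"ax":0,"ay":0,"az":0,"claw":30},{"dx":3,"dy":-1,"dz":119,"ax":0,"ay":0,"az":0,"claw":30}]' 40; python3 -m pendant '[{"dx":0,"dy":0,"dz":0,"ax":0,"ay":0,"az":0,"claw":30},{"dx":0,"dy":0,"dz":0,"ax":0,"ay":0,"az":0,"claw":30},{"dx":0,"dy":0,"dz":0,"ax":0,"ay":0,"az":0,"claw":30}]' 40;python3 -c "
from h import *
to(684.2,-35.3,120,72)
f=eyes.grab_frame('side');cv2.imwrite('pics/s2.png',cv2.resize(f['image'][100:250,230:380],None,fx=4,fy=4))"
```

```text
clock: 2.75
position: [0.6844, -0.0297, 0.008]
tool_rot: [3.14, -0.001, 1.257]
force: [-2.0, -0.2, 7.5]
grip_width: 0.0413
clock: 3.0
position: [0.6844, -0.0297, 0.008]
tool_rot: [3.139, -0.001, 1.257]
force: [-1.6, -0.1, 8.0]
grip_width: 0.0414
t 3.0 pos [684.4 -29.7   8. ] yaw 72.0 tilt 179.9 -0.0 w 41.4 F [-1.6 -0.1  8. ]
dxyz [  -5.3    1.8 -112. ] a [ 0.1 -0.   0. ]
```

View pics/s2.png

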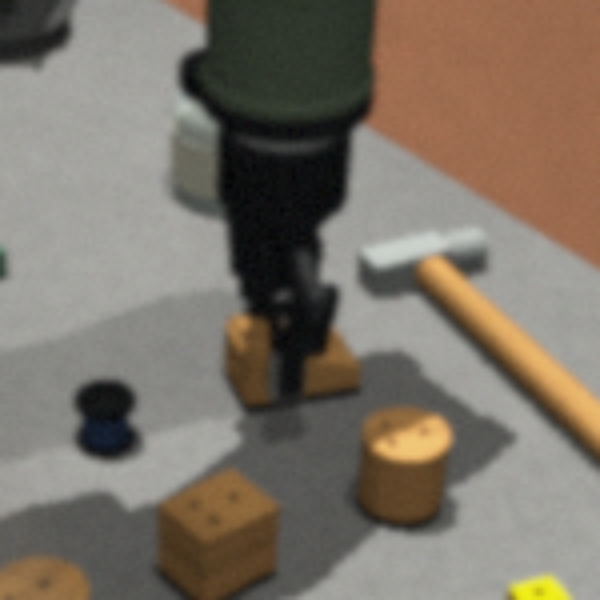

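The wedge is gripped: the jaws stopped at 41.4 mm around its middle, crop (280,370). I'll lift it and carry it over.

```bash
python3 -c "
from h import *
to(547.2,225.8,90,91.4)"; python3 -m pendant '[{"dx":0,"dy":0,"dz":-20,"ax":0,"ay":0,"az":0,"claw":30},{"dx":0,"dy":0,"dz":-50,"ax":0,"ay":0,"az":0,"claw":30},{"dx":0,"dy":0,"dz":-85,"ax":0,"ay":0,"az":0,"claw":30},{"dx":0,"dy":0,"dz":-85,"ax":0,"ay":0,"az":0,"claw":30}]' 40;python3 -c "
from h import *
to(547.2,225.8,90,91.4)"
```

```text
t 3.05 pos [684.4 -29.7   8. ] yaw 72.0 tilt 179.9 -0.0 w 41.8 F [-1.3  0.1  8.3]
dxyz [ 200.8 -209.1  -82.3] a [  0.1  -0.  -19.4]
clock: 3.38
position: [0.6868, -0.03, 0.0987]
tool_rot: [3.133, -0.003, 1.257]
force: [0.5, 0.1, -0.6]
grip_width: 0.0417
t 3.38 pos [686.8 -30.   98.7] yaw 72.0 tilt 179.5 -0.2 w 41.7 F [ 0.5  0.1 -0.6]
dxyz [ 200.2 -211.8    7.5] a [  0.5  -0.1 -19.4]
```

```bash
python3 -m pendant '[{"dx":25,"dy":-25,"dz":0,"ax":0,"ay":0,"az":-3,"claw":30},{"dx":50,"dy":-53,"dz":0,"ax":0,"ay":0,"az":-6,"claw":30},{"dx":75,"dy":-80,"dz":0,"ax":0,"ay":0,"az":-9,"claw":30},{"dx":100,"dy":-106,"dz":0,"ax":0,"ay":0,"az":-12,"claw":30},{"dx":125,"dy":-132,"dz":0,"ax":0,"ay":0,"az":-15,"claw":30},{"dx":150,"dy":-159,"dz":0,"ax":0,"ay":0,"az":-18,"claw":30},{"dx":175,"dy":-185,"dz":0,"ax":0,"ay":0,"az":-19,"claw":30},{"dx":193,"dy":-204,"dz":0,"ax":0,"ay":0,"az":-19,"claw":30},{"dx":200,"dy":-212,"dz":0,"ax":0,"ay":0,"az":-19,"claw":30},{"dx":200,"dy":-212,"dz":0,"ax":0,"ay":0,"az":-19,"claw":30}]' 40;python3 -m pendant '[{"dx":0,"dy":0,"dz":0,"ax":0,"ay":0,"az":0,"claw":30},{"dx":0,"dy":0,"dz":0,"ax":0,"ay":0,"az":0,"claw":30}]' 40;python3 -c "
from h import *
to(547.2,225.8,18,91.4)
f=eyes.grab_frame('side');cv2.imwrite('pics/s3.png',cv2.resize(f['image'][50:200,100:300],None,fx=4,fy=4))"
```

```text
clock: 4.22
position: [0.5422, 0.2291, 0.092]
tool_rot: [3.141, -0.002, 1.593]
force: [-0.1, 0.8, -0.9]
grip_width: 0.0415
clock: 4.38
position: [0.5443, 0.2247, 0.0917]
tool_rot: [3.141, 0.0, 1.588]
force: [-0.5, -0.7, -0.9]
grip_width: 0.0416
t 4.38 pos [544.3 224.7  91.7] yaw 91.0 tilt 179.9 0.0 w 41.6 F [-0.5 -0.7 -0.9]
dxyz [ 1.1  2.9 73.7] a [ 0.1  0.  -0.4]
```

View pics/s3.png

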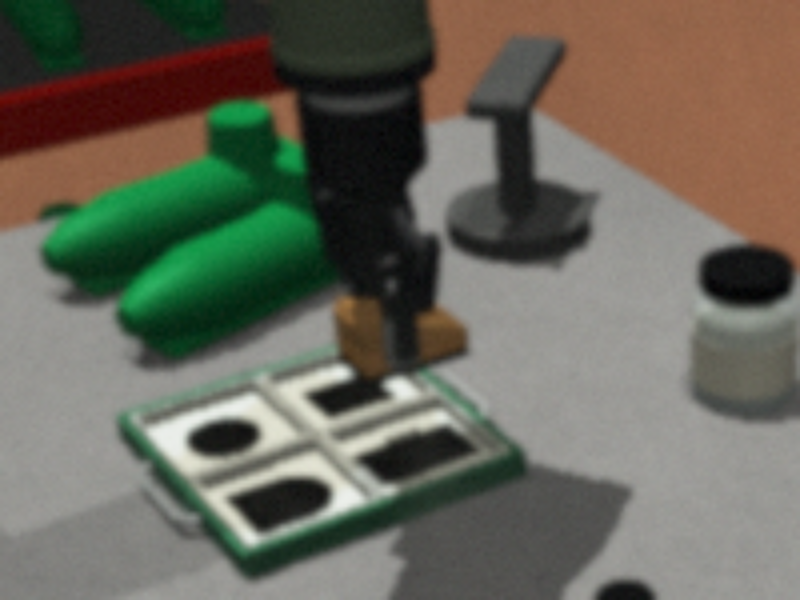

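The wedge is held level, thin end away, at crop (400,340). I'll lower it gently onto its outline.

```bash
python3 -m pendant '[{"dx":1,"dy":3,"dz":20,"ax":0,"ay":0,"az":0,"claw":30},{"dx":1,"dy":3,"dz":40,"ax":0,"ay":0,"az":0,"claw":30},{"dx":1,"dy":3,"dz":55,"ax":0,"ay":0,"az":0,"claw":30},{"dx":1,"dy":3,"dz":65,"ax":0,"ay":0,"az":0,"claw":30},{"dx":1,"dy":3,"dz":70,"ax":0,"ay":0,"az":0,"claw":30},{"dx":1,"dy":3,"dz":73,"ax":0,"ay":0,"az":0,"claw":30},{"dx":1,"dy":3,"dz":75,"ax":0,"ay":0,"az":0,"claw":30},{"dx":1,"dy":3,"dz":75,"ax":0,"ay":0,"az":0,"claw":30}]' 40;python3 -c "
from h import *
to(547.2,225.8,18,91.4)"
```

```text
clock: 5.1
position: [0.547, 0.2268, 0.0172]
tool_rot: [3.141, -0.0, 1.589]
force: [-0.5, -0.7, -1.1]
grip_width: 0.0411
t 5.1 pos [547.  226.8  17.2] yaw 91.0 tilt 180.0 -0.0 w 41.1 F [-0.5 -0.7 -1.1]
dxyz [-1.   0.2 -0.8] a [ 0.  -0.  -0.4]
```

```bash
python3 -m pendant '[{"dx":0,"dy":0,"dz":1,"ax":0,"ay":0,"az":0,"claw":30},{"dx":0,"dy":0,"dz":2,"ax":0,"ay":0,"az":0,"claw":30},{"dx":0,"dy":0,"dz":2,"ax":0,"ay":0,"az":0,"claw":30}]' 40;python3 -c "
from h import *
to(547.2,225.8,18,91.4)"
```

```text
clock: 5.35
position: [0.5471, 0.2269, 0.0169]
tool_rot: [3.14, -0.0, 1.589]
force: [-11.7, -5.4, 37.4]
grip_width: 0.041
t 5.35 pos [547.1 226.9  16.9] yaw 91.0 tilt 179.9 -0.0 w 41.0 F [-11.7  -5.4  37.4]
dxyz [-1.1  0.1 -1.1] a [ 0.1 -0.  -0.4]
```

```bash
python3 -m pendant '[{"dx":0,"dy":0,"dz":-2,"ax":0,"ay":0,"az":0,"claw":30},{"dx":0,"dy":0,"dz":-2,"ax":0,"ay":0,"az":0,"claw":47},{"dx":0,"dy":0,"dz":-2,"ax":0,"ay":0,"az":0,"claw":47},{"dx":0,"dy":0,"dz":-2,"ax":0,"ay":0,"az":0,"claw":47},{"dx":0,"dy":0,"dz":-8,"ax":0,"ay":0,"az":0,"claw":47},{"dx":0,"dy":0,"dz":-30,"ax":0,"ay":0,"az":0,"claw":47},{"dx":0,"dy":0,"dz":-60,"ax":0,"ay":0,"az":0,"claw":60},{"dx":0,"dy":0,"dz":-90,"ax":0,"ay":0,"az":0,"claw":66}]' 40;python3 -c "
from h import *
f=eyes.grab_frame('side');cv2.imwrite('pics/s4.png',cv2.resize(f['image'][50:200,100:300],None,fx=4,fy=4))
to(554.2,-148,110,92.6)"
```

```text
clock: 6.02
position: [0.5459, 0.2267, 0.1052]
tool_rot: [-3.14, 0.001, 1.589]
force: [0.6, 0.6, 0.2]
grip_width: 0.0658
t 6.07 pos [548.5 227.8 111.2] yaw 91.0 tilt 179.7 -0.1 w 65.9 F [5.2 1.7 7.1]
dxyz [-3.758e+02 -1.000e+00  3.000e-01] a [ 0.3 -0.1 -1.6]
```

View pics/s4.png

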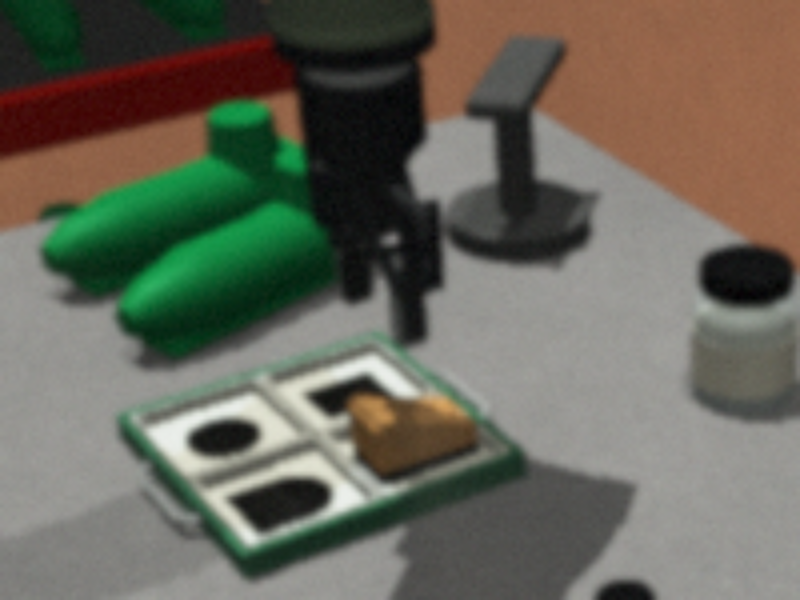

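The wedge stands on its outline at crop (415,430). Next is the block.

```bash
python3 -m pendant '[{"dx":-40,"dy":0,"dz":0,"ax":0,"ay":0,"az":0,"claw":66},{"dx":-80,"dy":-1,"dz":0,"ax":0,"ay":0,"az":-1,"claw":66},{"dx":-120,"dy":-1,"dz":0,"ax":0,"ay":0,"az":-1,"claw":66},{"dx":-160,"dy":-1,"dz":0,"ax":0,"ay":0,"az":-1.6,"claw":66},{"dx":-200,"dy":-1,"dz":0,"ax":0,"ay":0,"az":-1.6,"claw":66},{"dx":-240,"dy":-1,"dz":0,"ax":0,"ay":0,"az":-1.6,"claw":66},{"dx":-280,"dy":-1,"dz":0,"ax":0,"ay":0,"az":-1.6,"claw":66},{"dx":-320,"dy":-1,"dz":0,"ax":0,"ay":0,"az":-1.6,"claw":66},{"dx":-350,"dy":-1,"dz":0,"ax":0,"ay":0,"az":-1.6,"claw":66},{"dx":-376,"dy":-1,"dz":0,"ax":0,"ay":0,"az":-1.6,"claw":66}]' 40;python3 -m pendant '[{"dx":0,"dy":0,"dz":0,"ax":0,"ay":0,"az":0,"claw":66},{"dx":0,"dy":0,"dz":0,"ax":0,"ay":0,"az":0,"claw":66},{"dx":0,"dy":0,"dz":0,"ax":0,"ay":0,"az":0,"claw":66}]' 40;python3 -c "
from h import *
to(554.2,-148,12,92.6)"
```

```text
clock: 6.9
position: [0.5519, -0.152, 0.1047]
tool_rot: [3.141, 0.001, 1.615]
force: [-0.3, -0.3, -0.2]
grip_width: 0.0662
clock: 7.15
position: [0.5524, -0.1484, 0.1045]
tool_rot: [3.141, -0.0, 1.617]
force: [-0.6, 0.0, -0.8]
grip_width: 0.0661
t 7.15 pos [ 552.4 -148.4  104.5] yaw 92.7 tilt 180.0 -0.0 w 66.1 F [-0.6  0.  -0.8]
dxyz [ 0.2  1.8 92.5] a [ 0.  -0.   0.1]
```

```bash
python3 -m pendant '[{"dx":0,"dy":2,"dz":30,"ax":0,"ay":0,"az":0,"claw":66},{"dx":0,"dy":2,"dz":55,"ax":0,"ay":0,"az":0,"claw":66},{"dx":0,"dy":2,"dz":75,"ax":0,"ay":0,"az":0,"claw":66},{"dx":0,"dy":2,"dz":88,"ax":0,"ay":0,"az":0,"claw":66},{"dx":0,"dy":2,"dz":92,"ax":0,"ay":0,"az":0,"claw":66},{"dx":0,"dy":2,"dz":92,"ax":0,"ay":0,"az":0,"claw":66},{"dx":0,"dy":2,"dz":92,"ax":0,"ay":0,"az":0,"claw":28},{"dx":0,"dy":2,"dz":92,"ax":0,"ay":0,"az":0,"claw":28},{"dx":0,"dy":2,"dz":92,"ax":0,"ay":0,"az":0,"claw":28},{"dx":0,"dy":2,"dz":92,"ax":0,"ay":0,"az":0,"claw":28}]' 40;python3 -m pendant '[{"dx":0,"dy":0,"dz":0,"ax":0,"ay":0,"az":0,"claw":28},{"dx":0,"dy":0,"dz":0,"ax":0,"ay":0,"az":0,"claw":28},{"dx":0,"dy":0,"dz":0,"ax":0,"ay":0,"az":0,"claw":28}]' 40;python3 -c "
from h import *
to(553.5,322,100,91.4)"
```

```text
clock: 7.98
position: [0.5551, -0.1489, 0.0137]
tool_rot: [3.14, 0.0, 1.617]
force: [-1.1, 0.5, 8.5]
grip_width: 0.0398
clock: 8.23
position: [0.5551, -0.149, 0.0137]
tool_rot: [3.14, 0.0, 1.617]
force: [-1.0, 1.5, 7.8]
grip_width: 0.0401
t 8.23 pos [ 555.1 -149.    13.7] yaw 92.6 tilt 179.9 0.0 w 40.1 F [-1.   1.5  7.8]
dxyz [470.5  20.3 -86.5] a [0.1 0.  1.2]
```

```bash
python3 -m pendant '[{"dx":0,"dy":0,"dz":-20,"ax":0,"ay":0,"az":0,"claw":28},{"dx":0,"dy":0,"dz":-50,"ax":0,"ay":0,"az":0,"claw":28},{"dx":0,"dy":0,"dz":-80,"ax":0,"ay":0,"az":0,"claw":28},{"dx":40,"dy":5,"dz":-95,"ax":0,"ay":0,"az":0,"claw":28},{"dx":80,"dy":5,"dz":-100,"ax":0,"ay":0,"az":0,"claw":28},{"dx":120,"dy":5,"dz":-100,"ax":0,"ay":0,"az":1,"claw":28},{"dx":160,"dy":10,"dz":-100,"ax":0,"ay":0,"az":1,"claw":28},{"dx":200,"dy":10,"dz":-100,"ax":0,"ay":0,"az":1.2,"claw":28},{"dx":240,"dy":10,"dz":-100,"ax":0,"ay":0,"az":1.2,"claw":28},{"dx":280,"dy":10,"dz":-100,"ax":0,"ay":0,"az":1.2,"claw":28}]' 40;python3 -c "
from h import *
to(554.4,322,110,91.4)"
```

```text
clock: 9.07
position: [0.5512, 0.1332, 0.1133]
tool_rot: [3.14, -0.0, 1.596]
force: [0.0, -0.2, -0.4]
grip_width: 0.0396
t 9.07 pos [551.2 133.2 113.3] yaw 91.4 tilt 179.9 -0.0 w 39.6 F [ 0.  -0.2 -0.4]
dxyz [188.6   7.9   3.4] a [ 0.1 -0.   0. ]
```

```bash
python3 -m pendant '[{"dx":40,"dy":4,"dz":0,"ax":0,"ay":0,"az":0,"claw":28},{"dx":80,"dy":6,"dz":0,"ax":0,"ay":0,"az":0,"claw":28},{"dx":120,"dy":8,"dz":0,"ax":0,"ay":0,"az":0,"claw":28},{"dx":155,"dy":8,"dz":0,"ax":0,"ay":0,"az":0,"claw":28},{"dx":178,"dy":8,"dz":0,"ax":0,"ay":0,"az":0,"claw":28},{"dx":187,"dy":8,"dz":0,"ax":0,"ay":0,"az":0,"claw":28},{"dx":187,"dy":8,"dz":20,"ax":0,"ay":0,"az":0,"claw":28},{"dx":187,"dy":8,"dz":40,"ax":0,"ay":0,"az":0,"claw":28},{"dx":187,"dy":8,"dz":50,"ax":0,"ay":0,"az":0,"claw":28},{"dx":187,"dy":8,"dz":50,"ax":0,"ay":0,"az":0,"claw":28}]' 40;python3 -c "
from h import *
to(554.4,322,24,91.4)"
```

```text
clock: 9.9
position: [0.5539, 0.3172, 0.0607]
tool_rot: [-3.139, 0.002, 1.596]
force: [-0.9, -0.6, -1.1]
grip_width: 0.0395
t 9.9 pos [553.9 317.2  60.7] yaw 91.4 tilt -179.9 0.1 w 39.5 F [-0.9 -0.6 -1.1]
dxyz [ 4.8  0.8 36.7] a [-0.1  0.1  0. ]
```

```bash
python3 -m pendant '[{"dx":3,"dy":1,"dz":15,"ax":0,"ay":0,"az":0,"claw":28},{"dx":3,"dy":1,"dz":26,"ax":0,"ay":0,"az":0,"claw":28},{"dx":3,"dy":1,"dz":33,"ax":0,"ay":0,"az":0,"claw":28},{"dx":3,"dy":1,"dz":36,"ax":0,"ay":0,"az":0,"claw":28},{"dx":3,"dy":1,"dz":37,"ax":0,"ay":0,"az":0,"claw":28},{"dx":3,"dy":1,"dz":37,"ax":0,"ay":0,"az":0,"claw":28}]' 40;python3 -c "
from h import *
to(554.4,322,24,91.4)"
```

```text
clock: 10.4
position: [0.5556, 0.3214, 0.0254]
tool_rot: [-3.142, 0.0, 1.596]
force: [0.9, -0.2, -0.4]
grip_width: 0.0394
t 10.4 pos [555.6 321.4  25.4] yaw 91.4 tilt -180.0 0.0 w 39.4 F [ 0.9 -0.2 -0.4]
dxyz [ 0.7 -1.2  1.4] a [-0.  0.  0.]
```

```bash
python3 -m pendant '[{"dx":0.5,"dy":-1,"dz":1,"ax":0,"ay":0,"az":0,"claw":28},{"dx":0.5,"dy":-1,"dz":2,"ax":0,"ay":0,"az":0,"claw":28},{"dx":0.5,"dy":-1,"dz":2,"ax":0,"ay":0,"az":0,"claw":28}]' 40;python3 -c "
from h import *
to(554.4,322,24,91.4)"
```

```text
clock: 10.65
position: [0.5545, 0.322, 0.0235]
tool_rot: [3.141, -0.0, 1.596]
force: [-1.0, -0.8, -0.6]
grip_width: 0.0397
t 10.65 pos [554.5 322.   23.5] yaw 91.5 tilt 180.0 -0.0 w 39.7 F [-1.  -0.8 -0.6]
dxyz [-0.  -0.1 -0.5] a [ 0.  -0.   0.1]
```

Under 1 mm of gap is left, so I'll release.

```bash
python3 -m pendant '[{"dx":0,"dy":0,"dz":0.7,"ax":0,"ay":0,"az":0,"claw":28},{"dx":0,"dy":0,"dz":0.7,"ax":0,"ay":0,"az":0,"claw":47},{"dx":0,"dy":0,"dz":0.7,"ax":0,"ay":0,"az":0,"claw":47},{"dx":0,"dy":0,"dz":0.7,"ax":0,"ay":0,"az":0,"claw":47},{"dx":0,"dy":0,"dz":-8,"ax":0,"ay":0,"az":0,"claw":47},{"dx":0,"dy":0,"dz":-30,"ax":0,"ay":0,"az":0,"claw":52},{"dx":0,"dy":0,"dz":-60,"ax":0,"ay":0,"az":0,"claw":60},{"dx":0,"dy":0,"dz":-90,"ax":0,"ay":0,"az":0,"claw":68}]' 40;python3 -c "
from h import *
f=eyes.grab_frame('side');cv2.imwrite('pics/s5.png',cv2.resize(f['image'][50:200,100:300],None,fx=4,fy=4))
to(676,-156.6,112,71.4)"
```

```text
clock: 11.32
position: [0.5542, 0.3216, 0.1147]
tool_rot: [-3.141, 0.001, 1.596]
force: [0.7, 1.3, 0.3]
grip_width: 0.0677
t 11.37 pos [556.7 323.1 121. ] yaw 91.4 tilt 179.7 -0.2 w 68.0 F [3.9 1.6 7.1]
dxyz [-482.5  107.3    7.9] a [ 0.3 -0.3 20. ]
```

View pics/s5.png

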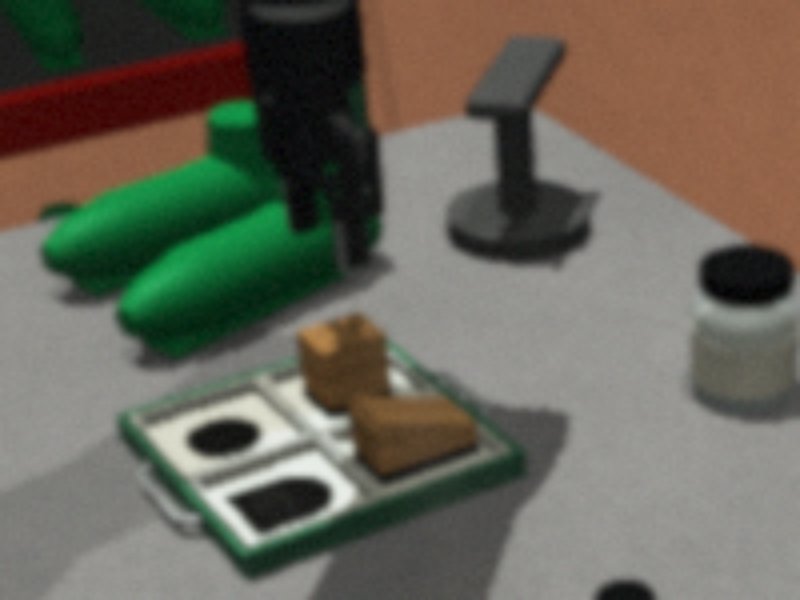

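The block stands on its outline at crop (345,360). Now the round heel.

```bash
python3 -m pendant '[{"dx":-40,"dy":9,"dz":5,"ax":0,"ay":0,"az":0,"claw":68},{"dx":-80,"dy":18,"dz":5,"ax":0,"ay":0,"az":0,"claw":68},{"dx":-120,"dy":27,"dz":5,"ax":0,"ay":0,"az":0,"claw":68},{"dx":-160,"dy":36,"dz":5,"ax":0,"ay":0,"az":0,"claw":68},{"dx":-200,"dy":45,"dz":5,"ax":0,"ay":0,"az":0,"claw":68},{"dx":-240,"dy":54,"dz":5,"ax":0,"ay":0,"az":0,"claw":68},{"dx":-280,"dy":63,"dz":5,"ax":0,"ay":0,"az":0,"claw":68},{"dx":-320,"dy":72,"dz":5,"ax":0,"ay":0,"az":0,"claw":68},{"dx":-360,"dy":81,"dz":5,"ax":0,"ay":0,"az":0,"claw":68},{"dx":-400,"dy":90,"dz":5,"ax":0,"ay":0,"az":0,"claw":68}]' 40;python3 -c "
from h import *
to(676,-156.6,112,91.4)"
```

```text
clock: 12.2
position: [0.6549, -0.0778, 0.1091]
tool_rot: [3.141, 0.0, 1.596]
force: [0.3, 0.4, -0.2]
grip_width: 0.068
t 12.2 pos [654.9 -77.8 109.1] yaw 91.4 tilt 180.0 0.0 w 68.0 F [ 0.3  0.4 -0.2]
dxyz [-79.3  19.1  -2.9] a [0. 0. 0.]
```

```bash
python3 -m pendant '[{"dx":-40,"dy":10,"dz":0,"ax":0,"ay":0,"az":0,"claw":68},{"dx":-65,"dy":16,"dz":0,"ax":0,"ay":0,"az":0,"claw":68},{"dx":-78,"dy":19,"dz":0,"ax":0,"ay":0,"az":0,"claw":68},{"dx":-79,"dy":19,"dz":0,"ax":0,"ay":0,"az":0,"claw":68},{"dx":-79,"dy":19,"dz":0,"ax":0,"ay":0,"az":0,"claw":68},{"dx":-79,"dy":19,"dz":0,"ax":0,"ay":0,"az":0,"claw":68}]' 40;python3 -c "
from h import *
to(676,-156.6,12,91.4)"
```

```text
clock: 12.7
position: [0.6756, -0.1523, 0.1085]
tool_rot: [3.142, -0.001, 1.598]
force: [-1.0, 0.4, 0.2]
grip_width: 0.0685
t 12.7 pos [ 675.6 -152.3  108.5] yaw 91.5 tilt 180.0 -0.1 w 68.5 F [-1.   0.4  0.2]
dxyz [-4.4  0.3 96.5] a [ 0.  -0.1  0.1]
```

```bash
python3 -m pendant '[{"dx":-4,"dy":0,"dz":30,"ax":0,"ay":0,"az":0,"claw":68},{"dx":-4,"dy":0,"dz":58,"ax":0,"ay":0,"az":0,"claw":68},{"dx":-4,"dy":0,"dz":80,"ax":0,"ay":0,"az":0,"claw":68},{"dx":-4,"dy":0,"dz":92,"ax":0,"ay":0,"az":0,"claw":68},{"dx":-4,"dy":0,"dz":96,"ax":0,"ay":0,"az":0,"claw":68},{"dx":-4,"dy":0,"dz":96,"ax":0,"ay":0,"az":0,"claw":68},{"dx":-4,"dy":0,"dz":96,"ax":0,"ay":0,"az":0,"claw":36},{"dx":-4,"dy":0,"dz":96,"ax":0,"ay":0,"az":0,"claw":36},{"dx":-4,"dy":0,"dz":96,"ax":0,"ay":0,"az":0,"claw":36},{"dx":-4,"dy":0,"dz":96,"ax":0,"ay":0,"az":0,"claw":36}]' 40;python3 -m pendant '[{"dx":0,"dy":0,"dz":0,"ax":0,"ay":0,"az":0,"claw":36},{"dx":0,"dy":0,"dz":0,"ax":0,"ay":0,"az":0,"claw":36}]' 40;python3 -c "
from h import *
to(457.2,319.6,112,91.4)"
```

```text
clock: 13.53
position: [0.6767, -0.1581, 0.0141]
tool_rot: [3.139, 0.0, 1.596]
force: [-0.7, 1.2, 7.5]
grip_width: 0.0472
clock: 13.7
position: [0.6767, -0.1581, 0.0142]
tool_rot: [3.139, 0.0, 1.596]
force: [-1.7, 0.6, 8.1]
grip_width: 0.0469
t 13.7 pos [ 676.7 -158.1   14.2] yaw 91.4 tilt 179.9 0.0 w 46.9 F [-1.7  0.6  8.1]
dxyz [ 483.1 -207.2  -98.4] a [0.1 0.  0. ]
```

```bash
python3 -m pendant '[{"dx":0,"dy":0,"dz":-20,"ax":0,"ay":0,"az":0,"claw":36},{"dx":0,"dy":0,"dz":-50,"ax":0,"ay":0,"az":0,"claw":36},{"dx":0,"dy":0,"dz":-80,"ax":0,"ay":0,"az":0,"claw":36},{"dx":35,"dy":-15,"dz":-95,"ax":0,"ay":0,"az":0,"claw":36},{"dx":72,"dy":-31,"dz":-100,"ax":0,"ay":0,"az":0,"claw":36},{"dx":109,"dy":-47,"dz":-100,"ax":0,"ay":0,"az":0,"claw":36},{"dx":146,"dy":-63,"dz":-100,"ax":0,"ay":0,"az":0,"claw":36},{"dx":183,"dy":-79,"dz":-100,"ax":0,"ay":0,"az":0,"claw":36},{"dx":220,"dy":-95,"dz":-100,"ax":0,"ay":0,"az":0,"claw":36},{"dx":257,"dy":-110,"dz":-100,"ax":0,"ay":0,"az":0,"claw":36}]' 40;python3 -c "
from h import *
to(457.9,319.6,112,91.4)"
```

```text
clock: 14.53
position: [0.5584, 0.0974, 0.1134]
tool_rot: [3.14, -0.0, 1.596]
force: [0.4, 0.3, -0.7]
grip_width: 0.0473
t 14.53 pos [558.4  97.4 113.4] yaw 91.4 tilt 179.9 -0.0 w 47.3 F [ 0.4  0.3 -0.7]
dxyz [224.6 -94.9   1.3] a [ 0.1 -0.   0. ]
```

```bash
python3 -m pendant '[{"dx":37,"dy":-16,"dz":0,"ax":0,"ay":0,"az":0,"claw":36},{"dx":74,"dy":-32,"dz":0,"ax":0,"ay":0,"az":0,"claw":36},{"dx":111,"dy":-47,"dz":0,"ax":0,"ay":0,"az":0,"claw":36},{"dx":148,"dy":-63,"dz":0,"ax":0,"ay":0,"az":0,"claw":36},{"dx":185,"dy":-79,"dz":0,"ax":0,"ay":0,"az":0,"claw":36},{"dx":210,"dy":-90,"dz":0,"ax":0,"ay":0,"az":0,"claw":36},{"dx":222,"dy":-95,"dz":0,"ax":0,"ay":0,"az":0,"claw":36},{"dx":222,"dy":-95,"dz":20,"ax":0,"ay":0,"az":0,"claw":36},{"dx":222,"dy":-95,"dz":40,"ax":0,"ay":0,"az":0,"claw":36},{"dx":222,"dy":-95,"dz":40,"ax":0,"ay":0,"az":0,"claw":36}]' 40;python3 -m pendant '[{"dx":0,"dy":0,"dz":0,"ax":0,"ay":0,"az":0,"claw":36},{"dx":0,"dy":0,"dz":0,"ax":0,"ay":0,"az":0,"claw":36}]' 40;python3 -c "
from h import *
to(457.9,319.6,24,91.4)"
```

```text
clock: 15.37
position: [0.4577, 0.3145, 0.0703]
tool_rot: [-3.139, 0.002, 1.596]
force: [-1.2, -1.3, -1.1]
grip_width: 0.047
clock: 15.53
position: [0.4594, 0.3153, 0.0735]
tool_rot: [3.141, -0.0, 1.595]
force: [0.5, 0.6, -1.2]
grip_width: 0.0472
t 15.53 pos [459.4 315.3  73.5] yaw 91.4 tilt 179.9 -0.0 w 47.2 F [ 0.5  0.6 -1.2]
dxyz [ 4.3 -1.4 49.5] a [ 0.1 -0.  -0. ]
```

```bash
python3 -m pendant '[{"dx":4,"dy":-1.5,"dz":18,"ax":0,"ay":0,"az":0,"claw":36},{"dx":4,"dy":-1.5,"dz":33,"ax":0,"ay":0,"az":0,"claw":36},{"dx":4,"dy":-1.5,"dz":43,"ax":0,"ay":0,"az":0,"claw":36},{"dx":4,"dy":-1.5,"dz":48,"ax":0,"ay":0,"az":0,"claw":36},{"dx":4,"dy":-1.5,"dz":49.5,"ax":0,"ay":0,"az":0,"claw":36},{"dx":4,"dy":-1.5,"dz":49.5,"ax":0,"ay":0,"az":0,"claw":36},{"dx":4,"dy":-1.5,"dz":49.5,"ax":0,"ay":0,"az":0,"claw":36}]' 40;python3 -c "
from h import *
to(457.9,319.6,24,91.4)"
```

```text
clock: 16.12
position: [0.4576, 0.3195, 0.0237]
tool_rot: [3.141, -0.0, 1.596]
force: [0.2, 0.1, -0.8]
grip_width: 0.0473
t 16.12 pos [457.6 319.5  23.7] yaw 91.4 tilt 180.0 -0.0 w 47.3 F [ 0.2  0.1 -0.8]
dxyz [ 0.1  0.3 -0.3] a [ 0. -0.  0.]
```

```bash
python3 -m pendant '[{"dx":0,"dy":0,"dz":0.5,"ax":0,"ay":0,"az":0,"claw":36},{"dx":0,"dy":0,"dz":0.5,"ax":0,"ay":0,"az":0,"claw":54},{"dx":0,"dy":0,"dz":0.5,"ax":0,"ay":0,"az":0,"claw":54},{"dx":0,"dy":0,"dz":0.5,"ax":0,"ay":0,"az":0,"claw":54},{"dx":0,"dy":0,"dz":-8,"ax":0,"ay":0,"az":0,"claw":54},{"dx":0,"dy":0,"dz":-30,"ax":0,"ay":0,"az":0,"claw":56},{"dx":0,"dy":0,"dz":-60,"ax":0,"ay":0,"az":0,"claw":62},{"dx":0,"dy":0,"dz":-90,"ax":0,"ay":0,"az":0,"claw":74}]' 40;python3 -c "
from h import *
f=eyes.grab_frame('side');cv2.imwrite('pics/s6.png',cv2.resize(f['image'][50:200,100:300],None,fx=4,fy=4))
print(observe()['qpos'].round(2));x,y=loc(436.2,-153.1,22.8,-10);print(x,y)
to(x,y,112,112.8)"
```

```text
clock: 16.78
position: [0.4567, 0.3191, 0.1142]
tool_rot: [-3.141, 0.001, 1.596]
force: [0.8, 0.3, 0.5]
grip_width: 0.0729
[-0.7   0.56 -0.03  1.87  0.02  0.7   0.86]
426.98136848411497 -156.975155864521
t 16.83 pos [458.9 320.6 119.8] yaw 91.4 tilt 179.7 -0.2 w 74.2 F [3.5 2.4 8.5]
dxyz [-476.7  -43.7    5.9] a [  0.3  -0.2 -21.4]
```

View pics/s6.png

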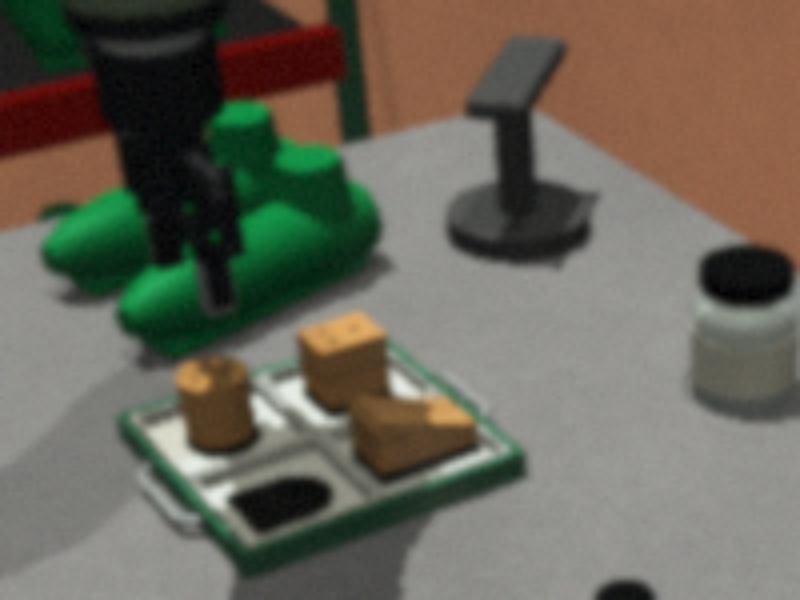

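The round heel stands on its outline at crop (215,400). Last is the dee. Joint 7 would reach about 2.2 rad there, which is within its range.

```bash
python3 -m pendant '[{"dx":-40,"dy":-4,"dz":3,"ax":0,"ay":0,"az":-2,"claw":74},{"dx":-80,"dy":-8,"dz":3,"ax":0,"ay":0,"az":-4,"claw":74},{"dx":-120,"dy":-12,"dz":3,"ax":0,"ay":0,"az":-6,"claw":74},{"dx":-160,"dy":-15,"dz":3,"ax":0,"ay":0,"az":-8,"claw":74},{"dx":-200,"dy":-19,"dz":3,"ax":0,"ay":0,"az":-10,"claw":74},{"dx":-240,"dy":-22,"dz":3,"ax":0,"ay":0,"az":-12,"claw":74},{"dx":-280,"dy":-26,"dz":3,"ax":0,"ay":0,"az":-14,"claw":74},{"dx":-320,"dy":-30,"dz":3,"ax":0,"ay":0,"az":-16,"claw":74},{"dx":-360,"dy":-33,"dz":3,"ax":0,"ay":0,"az":-18,"claw":74},{"dx":-400,"dy":-37,"dz":3,"ax":0,"ay":0,"az":-20,"claw":74}]' 40;python3 -c "
from h import *
to(427,-157,112,112.8)"
```

```text
clock: 17.67
position: [0.4299, -0.0833, 0.1106]
tool_rot: [3.141, 0.001, 1.947]
force: [1.6, -0.6, -0.1]
grip_width: 0.074
t 17.67 pos [429.9 -83.3 110.6] yaw 111.6 tilt 180.0 0.0 w 74.0 F [ 1.6 -0.6 -0.1]
dxyz [-67.5 -29.8  -1.4] a [ 0.   0.  -1.2]
```

```bash
python3 -m pendant '[{"dx":-30,"dy":-13,"dz":0,"ax":0,"ay":0,"az":-1,"claw":74},{"dx":-55,"dy":-24,"dz":0,"ax":0,"ay":0,"az":-1,"claw":74},{"dx":-67,"dy":-30,"dz":0,"ax":0,"ay":0,"az":-1,"claw":74},{"dx":-67,"dy":-30,"dz":0,"ax":0,"ay":0,"az":-1,"claw":74},{"dx":-67,"dy":-30,"dz":0,"ax":0,"ay":0,"az":-1,"claw":74},{"dx":-67,"dy":-30,"dz":0,"ax":0,"ay":0,"az":-1,"claw":74}]' 40;python3 -c "
from h import *
to(427,-157,12,112.8)"
```

```text
clock: 18.17
position: [0.4269, -0.154, 0.1102]
tool_rot: [3.141, -0.0, 1.963]
force: [0.3, 0.3, -0.4]
grip_width: 0.0737
t 18.17 pos [ 426.9 -154.   110.2] yaw 112.5 tilt 180.0 -0.0 w 73.7 F [ 0.3  0.3 -0.4]
dxyz [-2.9 -1.1 98.2] a [ 0.  -0.  -0.3]
```

```bash
python3 -m pendant '[{"dx":-3,"dy":-1,"dz":30,"ax":0,"ay":0,"az":0,"claw":74},{"dx":-3,"dy":-1,"dz":58,"ax":0,"ay":0,"az":0,"claw":74},{"dx":-3,"dy":-1,"dz":80,"ax":0,"ay":0,"az":0,"claw":74},{"dx":-3,"dy":-1,"dz":93,"ax":0,"ay":0,"az":0,"claw":74},{"dx":-3,"dy":-1,"dz":98,"ax":0,"ay":0,"az":0,"claw":74},{"dx":-3,"dy":-1,"dz":98,"ax":0,"ay":0,"az":0,"claw":74},{"dx":-3,"dy":-1,"dz":98,"ax":0,"ay":0,"az":0,"claw":38},{"dx":-3,"dy":-1,"dz":98,"ax":0,"ay":0,"az":0,"claw":38},{"dx":-3,"dy":-1,"dz":98,"ax":0,"ay":0,"az":0,"claw":38},{"dx":-3,"dy":-1,"dz":98,"ax":0,"ay":0,"az":0,"claw":38}]' 40;python3 -m pendant '[{"dx":0,"dy":0,"dz":0,"ax":0,"ay":0,"az":0,"claw":38},{"dx":0,"dy":0,"dz":0,"ax":0,"ay":0,"az":0,"claw":38}]' 40;python3 -c "
from h import *
p=observe()['position']*1000
a=np.radians(22.5);off=(p[:2]-[436.2,-153.1])@[np.cos(a),np.sin(a)];print('off',off)
b=np.radians(1.6);to(459+off*np.cos(b),223.1+off*np.sin(b),112,91.6)"
```

```text
clock: 19.0
position: [0.4276, -0.1578, 0.013]
tool_rot: [3.14, 0.001, 1.963]
force: [-1.5, 2.6, 9.3]
grip_width: 0.0494
clock: 19.17
position: [0.4276, -0.1578, 0.013]
tool_rot: [3.14, 0.001, 1.963]
force: [-1.3, 2.2, 8.8]
grip_width: 0.0497
off -9.707954829172909
t 19.17 pos [ 427.6 -157.8   13. ] yaw 112.5 tilt 179.9 0.1 w 49.7 F [-1.3  2.2  8.8]
dxyz [343.4 165.5 -99.1] a [ 0.1  0.  20.9]
```

```bash
python3 -m pendant '[{"dx":0,"dy":0,"dz":-20,"ax":0,"ay":0,"az":0,"claw":38},{"dx":0,"dy":0,"dz":-50,"ax":0,"ay":0,"az":0,"claw":38},{"dx":0,"dy":0,"dz":-80,"ax":0,"ay":0,"az":0,"claw":38},{"dx":30,"dy":14,"dz":-98,"ax":0,"ay":0,"az":2,"claw":38},{"dx":65,"dy":31,"dz":-100,"ax":0,"ay":0,"az":4,"claw":38},{"dx":101,"dy":49,"dz":-100,"ax":0,"ay":0,"az":7,"claw":38},{"dx":137,"dy":66,"dz":-100,"ax":0,"ay":0,"az":10,"claw":38},{"dx":173,"dy":83,"dz":-100,"ax":0,"ay":0,"az":13,"claw":38},{"dx":209,"dy":100,"dz":-100,"ax":0,"ay":0,"az":16,"claw":38},{"dx":245,"dy":118,"dz":-100,"ax":0,"ay":0,"az":19,"claw":38}]' 40;python3 -c "
from h import *
to(449.3,222.8,112,91.6)"
```

```text
clock: 20.0
position: [0.4423, 0.1156, 0.1128]
tool_rot: [3.14, -0.0, 1.628]
force: [1.4, 0.1, -0.6]
grip_width: 0.0495
t 20.0 pos [442.3 115.6 112.8] yaw 93.3 tilt 179.9 -0.0 w 49.5 F [ 1.4  0.1 -0.6]
dxyz [106.6  13.2   0.8] a [ 0.1 -0.   1.7]
```

```bash
python3 -m pendant '[{"dx":38,"dy":5,"dz":0,"ax":0,"ay":0,"az":1.7,"claw":38},{"dx":70,"dy":9,"dz":0,"ax":0,"ay":0,"az":1.7,"claw":38},{"dx":92,"dy":12,"dz":0,"ax":0,"ay":0,"az":1.7,"claw":38},{"dx":104,"dy":13,"dz":0,"ax":0,"ay":0,"az":1.7,"claw":38},{"dx":104,"dy":13,"dz":20,"ax":0,"ay":0,"az":1.7,"claw":38},{"dx":104,"dy":13,"dz":40,"ax":0,"ay":0,"az":1.7,"claw":38},{"dx":104,"dy":13,"dz":45,"ax":0,"ay":0,"az":1.7,"claw":38},{"dx":104,"dy":13,"dz":45,"ax":0,"ay":0,"az":1.7,"claw":38},{"dx":104,"dy":13,"dz":45,"ax":0,"ay":0,"az":1.7,"claw":38}]' 40;python3 -c "
from h import *
to(449.3,222.8,23,91.6)"
```

```text
clock: 20.75
position: [0.4495, 0.2177, 0.0676]
tool_rot: [3.141, 0.0, 1.6]
force: [-0.1, -0.7, -0.9]
grip_width: 0.0496
t 20.75 pos [449.5 217.7  67.6] yaw 91.7 tilt 180.0 0.0 w 49.6 F [-0.1 -0.7 -0.9]
dxyz [ 5.1 -0.1 44.6] a [0.  0.  0.1]
```

```bash
python3 -m pendant '[{"dx":5,"dy":0,"dz":16,"ax":0,"ay":0,"az":0,"claw":38},{"dx":5,"dy":0,"dz":30,"ax":0,"ay":0,"az":0,"claw":38},{"dx":5,"dy":0,"dz":39,"ax":0,"ay":0,"az":0,"claw":38},{"dx":5,"dy":0,"dz":43,"ax":0,"ay":0,"az":0,"claw":38},{"dx":5,"dy":0,"dz":44,"ax":0,"ay":0,"az":0,"claw":38},{"dx":5,"dy":0,"dz":44,"ax":0,"ay":0,"az":0,"claw":38},{"dx":5,"dy":0,"dz":44,"ax":0,"ay":0,"az":0,"claw":38}]' 40;python3 -c "
from h import *
to(449.3,222.8,23,91.6)"
```

```text
clock: 21.33
position: [0.4494, 0.2233, 0.0235]
tool_rot: [3.141, -0.0, 1.601]
force: [0.6, 0.1, 0.4]
grip_width: 0.0495
t 21.33 pos [449.4 223.3  23.5] yaw 91.7 tilt 180.0 -0.0 w 49.5 F [0.6 0.1 0.4]
dxyz [-0.5 -0.1  0.5] a [ 0.  -0.   0.1]
```

```bash
python3 -m pendant '[{"dx":0,"dy":0,"dz":0.7,"ax":0,"ay":0,"az":0,"claw":38},{"dx":0,"dy":0,"dz":0.7,"ax":0,"ay":0,"az":0,"claw":56},{"dx":0,"dy":0,"dz":0.7,"ax":0,"ay":0,"az":0,"claw":56},{"dx":0,"dy":0,"dz":0.7,"ax":0,"ay":0,"az":0,"claw":56},{"dx":0,"dy":0,"dz":-8,"ax":0,"ay":0,"az":0,"claw":56},{"dx":0,"dy":0,"dz":-35,"ax":0,"ay":0,"az":0,"claw":58},{"dx":0,"dy":0,"dz":-70,"ax":0,"ay":0,"az":0,"claw":62},{"dx":0,"dy":0,"dz":-110,"ax":0,"ay":0,"az":0,"claw":66},{"dx":-40,"dy":0,"dz":-130,"ax":0,"ay":0,"az":0,"claw":66},{"dx":-80,"dy":0,"dz":-150,"ax":0,"ay":0,"az":0,"claw":66}]' 40;python3 -m pendant '[{"dx":-40,"dy":20,"dz":0,"ax":0,"ay":0,"az":0,"claw":66},{"dx":-80,"dy":40,"dz":0,"ax":0,"ay":0,"az":0,"claw":66},{"dx":-120,"dy":60,"dz":0,"ax":0,"ay":0,"az":0,"claw":66},{"dx":-120,"dy":60,"dz":0,"ax":0,"ay":0,"az":0,"claw":66},{"dx":-120,"dy":60,"dz":0,"ax":0,"ay":0,"az":0,"claw":66},{"dx":-120,"dy":60,"dz":0,"ax":0,"ay":0,"az":0,"claw":66}]' 40
python3 - <<'E'
from h import *
print(observe()['clock'],observe()['position'])
S=4
f=eyes.grab_frame("top");im=f["image"]
big=cv2.resize(im,None,fx=S,fy=S,interpolation=cv2.INTER_CUBIC);hsv=cv2.cvtColor(big,cv2.COLOR_BGR2HSV)
wood=(hsv[...,0]>5)&(hsv[...,0]<22)&(hsv[...,1]>70)&(hsv[...,2]>(95))
for c in comps(wood,900):
    p=(c+.5)/S-.5;m=p.mean(0)
    if 80<m[0]<400 and 130<m[1]<300: print(m.round(),"z.059",rect(ray(f,p,.059)),"z.05",rect(ray(f,p,.05))[:2])
cv2.imwrite("pics/t9.png",im)
g=eyes.grab_frame("side")["image"];cv2.imwrite("pics/s9.png",g)
cv2.imwrite("pics/c9.png",np.hstack([cv2.resize(im[180:285,85:190],(400,400),interpolation=cv2.INTER_CUBIC),cv2.resize(g[110:210,120:240],(400,400),interpolation=cv2.INTER_CUBIC)]))
E
```

```text
clock: 22.17
position: [0.4514, 0.1494, 0.1726]
tool_rot: [3.139, -0.001, 1.605]
force: [1.2, -0.9, -0.4]
grip_width: 0.066
clock: 22.67
position: [0.5149, 0.0301, 0.1705]
tool_rot: [3.142, -0.0, 1.6]
force: [0.4, 1.2, -0.2]
grip_width: 0.0661
22.6667 [0.5148962  0.03014862 0.17052585]
[109. 252.] z.059 (458.5, 323.1, 48.0, 43.4, -31.5) z.05 (459.0, 326.5)
[149. 250.] z.059 (458.2, 224.9, 60.3, 50.6, 1.5) z.05 (458.7, 227.3)
[108. 210.] z.059 (553.4, 323.1, 50.5, 40.3, 1.7) z.05 (554.9, 326.5)
[150. 209.] z.059 (554.1, 226.4, 71.2, 41.6, 0.9) z.05 (555.6, 228.8)
[363. 192.] z.059 (580.0, -272.9, 31.2, 25.4, 33.0) z.05 (581.6, -275.4)
```

View pics/c9.png

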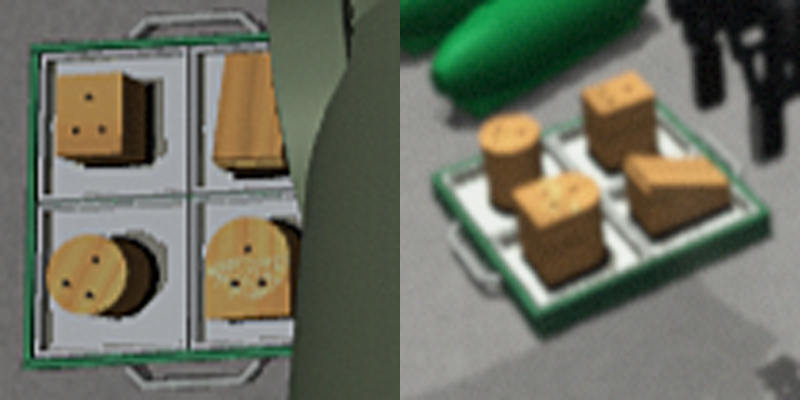

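View pics/t9.png

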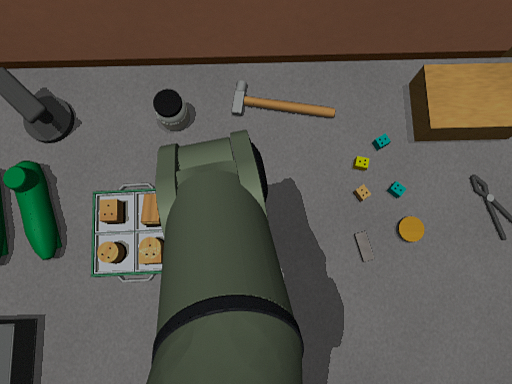

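All four stand within about 4 mm and 1° of their outlines. The arm hides the child dee in the top view, so I'll check it in the side view.

View pics/s9.png

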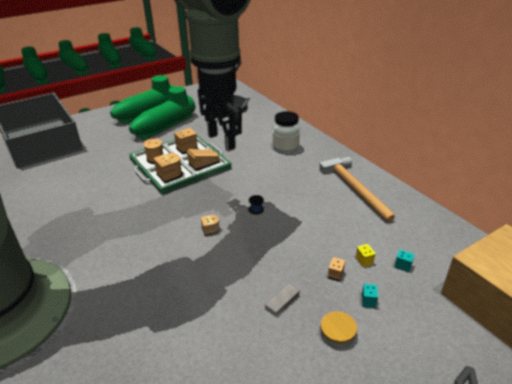

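The side view shows the child dee at (210,224) and the child block at (336,268), both where they started. The four heels are in the box and the arm touches nothing, so I'm handing in.

```bash
python3 -c "
from workcell import *
print(job_done(),observe()['clock'],observe()['force'])"
```

```text
the job is handed in; nothing more can be done
the job is handed in; nothing more can be done
```

All four full-size heels (wedge, block, round, dee) are in the green box, each upright on its own outline, and I handed the job in at about 23 s of the 112 s allowed.

- **Heel positions:** In the last pictures every heel measured within about 4 mm of its outline's centre, and the block, dee and wedge within about 1° of its direction. The arm hid the right edges of the wedge and dee in the top view; the side view shows both standing flat. The wedge's own figure is rougher, because its sloping top was measured as if it were flat.
- **Child-size heels:** Both still stand where they started. The child block measured the same as before; the child dee was hidden from above, so I checked it only in the side view, at the same pixel as at the start.
- **Force:** The wedge was pressed down with about 37 N at the wrist for a moment when I set it down, well under the 120 N limit. I backed off before letting go, and it stayed in place.
- **At hand-in:** The gripper was open, about 17 cm above the bench and touching nothing. Handing in gives no verdict.

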